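# Lay out the riveting place on a leather bench

## Robot

A 6-joint arm with a two-finger parallel gripper is mounted at the origin on the work surface. World frame = base frame: x ahead of the robot, y to its left, z up, the work surface at z = 0. Lengths are in m, angles in rad, forces in N, time in s.
With the tool pointing down it reaches from about 0.35 to 0.975 m from the base axis. Payload 4.9 kg.
Tool frame: the origin (TCP) lies between the finger pads; the fingertips stand 19 mm ahead of it and the grasp point (between the pads) is the TCP; z points along the fingers, y is the line along which they close (so a half turn about z gives the same grasp; the last joint's range is limited). The gripper opens to 85 mm and grips with 20 to 120 N. Pads are 22 mm wide; open, the fingers measure 114 mm over their backs; the gripper's body (76 mm by 85 mm) begins 54 mm behind the grasp point. The pads swing forward as they close: fully open they stand 13 mm farther back than shut.
Start: joints at [1.1, 0.053, 1.613, -0, 1.476, -0.119], TCP at [0.215, 0.587, 0.25] pointing down, gripper open.
Joint ranges: [-3.01, 3.01], [-1.01, 2.22], [0.06, 2.58], [-1.02, 4.17], [0.09, 2.62], [-3.14, 3.14]. Speed limits (rad/s): [2.57, 2.57, 3.14, 3.14, 3.14, 3.14].

## Interface

Orientations are given as a rotation vector (axis times angle).
In Python, from station import ctrl gives the robot as it stands. The module is installed in compiled form; this text tells all that it offers.
- The arm moves only by the tool servo_tool, never from a script. Its argument "increments" is a list that holds one entry, the list of rows, each a list of 5 numbers: the finger opening in cm, from 0 to 8.54, then the shift along the tool's x, y, z in cm, then the turn about the tool's z in degrees. A call has 1 to 5 rows; each row is the pose to reach, as a shift and turn from the pose commanded when the call began, along the tool's axes at that moment; what a row does not reach only later rows make up. A row lasts 1/10 s, in which the tool goes at most 50 mm and 8.59 degrees, less where a joint would pass 70% of its speed; a pose out of reach is approached as far as the arm can. A call with a gripper value outside its range is refused whole. The fingers move at their own pace and stop on an object; "newtons" is the grip in N (left out, the last holds). Time passes only in rows, so rows that repeat a pose let the fingers close. It gives the time, the measured TCP pose, the force, the opening and the grip force at its end, in the units of the state.
- ctrl.get_obs(): the state, without advancing time (a new reading comes with each control period).
- ctrl.get_image(name): name is "scene" or "side" or "wrist"; returns a dict with "img" (400x640x3 uint8, red, green, blue), "fx", "fy", "cx", "cy" (pixels), "rvec" (rotation vector, rad) and "tvec" (3), from world to camera coordinates, as OpenCV has them; the wrist camera has in their place "mount" (4x4, takes a point from camera to tool coordinates, whose origin is the TCP and whose axes are the flange's). Camera axes: x right, y down, z forward; pixel columns grow to the right and rows downward; lengths in m; the calibration is good to about 2 mm. The wrist camera is an equidistant fisheye: a pixel r from the principal point sees the ray r / f radians off the axis. A picture is of the moment at which its call begins: read the wrist's pose just before it. There is no depth.
- ctrl.finish_job(): hands the job in; it is judged then, once.
The state is a dict: "t": time; "q": joint angles; "dq": joint speeds; "effort": joint torques, N m; "tool_pos": TCP position; "tool_rot": TCP orientation; "contact_force": force on the tool from outside, world axes, zero at the start; "wrist_torque": the same for the moment, N m; "opening": finger opening in m; "grip_force": force on a finger pad.
Only numpy, scipy, OpenCV 4.12 (cv2) and the standard library are available. Lean on these libraries where they do the work, as an engineer would, in place of code of your own. Each camera call takes 0.05 s, during which the arm holds its last target. There are 200 camera calls.

## Task

Lay out the riveting place: set the round steel anvil in the middle of the white punching board, stand the wide tin on the bench behind the board (its side away from the robot), centred on the board with a 30 mm gap, and put the small tin centrally on top of it. Stand the thread spool upright on the bench halfway between the tins and the wooden stamp block, and lay the edge tool on the bench along the board's side edge on the side away from the stamp block, parallel to it, level with the board's middle, with a 30 mm gap. Leave the brass buckle and the wax cake where they are, and let go of everything.

Things in the scene. Friction and masses are not known exactly. Their poses are not given: they have to be found in the camera images.
- board: White plastic punching board, fixed on the bench, 100 mm (its x) by 130 mm (its y), 20 mm thick. Origin at the centre of its underside, on the bench (z = 0); x points to its back edge, away from the robot (turned at most 0.15 rad), y to its left. It is on the robot's left or right half of the bench.
- stamp_block: Round wooden block, 56 mm across, 55 high, with five short steel stamps in it (101 mm high in all), fixed. It stands 110 mm behind the board's centre (board x) and 190 mm to the left or right of it (board y); on the other side is a fixed glue jar, 52 mm across, 70 high. Origin at the centre of its underside, on the bench.
- wide_tin: Wide flat round aluminium tin, closed, 60 mm across, 30 high, 160 g. Origin at the centre of its underside, z up. All loose things start on a 3 mm thick dark cutting mat on the other half of the bench than the board; the four round ones in its corner areas (140 mm apart in x, 210 in y), in any order.
- small_tin: Small round aluminium tin with a closed lid, 44 mm across, 22 mm high, about 70 g. Origin at the centre of its underside, z up. It starts on the cutting mat.
- anvil: Solid round setting anvil of dark steel with a ring of five small dimples on its face, 50 mm across, 26 mm high, about 360 g. Origin at the centre of its underside, z up. It starts on the cutting mat.
- spool: Spool of black thread standing on end, a cylinder 36 mm across and 75 mm high with tan ends, about 70 g. Origin at the centre of its underside, z up along its axis. It starts on the cutting mat.
- edger: Edge tool lying flat, 140 mm long (its x): wooden handle with flat sides, 20 mm wide, 18 high, x = -70 to 10 mm; brass ferrule to 22; thin steel blade, 6 wide, at mid height, to 70. 60 g, centre of mass near x = -20. Origin at mid length on its underside, z up. Starts in the middle of the mat, roughly along world y, blade to the robot's left; may end either way round.
- buckle: Bystander: square brass strap buckle lying flat, 39 by 35 mm, 9 mm high, on the cutting mat. Origin at its centre, on its underside. Not to be moved.
- wax: Bystander: small block of yellow-brown beeswax, 26 by 36 mm, 16 mm high, on the cutting mat. Origin at the centre of its underside. Not to be moved.

How it is judged:
At the end, for the whole second after the job is handed in: Along the board's edges: anvil within 12 mm of its middle; wide tin within 15 mm of its place; small tin on it within 10 mm; spool within 17 mm of halfway; edge tool within 15 mm sideways and 20 mm lengthways, parallel within 0.17 rad. All flat or upright within 0.1 rad, released, at rest (x of anvil in the frame of board between -0.012 and 0.012 m and y of anvil in the frame of board between -0.012 and 0.012 m and z of anvil in the frame of board between 0.016 and 0.024 m and x of wide_tin in the frame of board between 0.095 and 0.125 m and y of wide_tin in the frame of board between -0.015 and 0.015 m and z of wide_tin in the frame of board between -0.004 and 0.004 m and horizontal distance between small_tin and wide_tin below 0.01 m and z of small_tin in the frame of wide_tin between 0.026 and 0.034 m and x of spool in the frame of board between 0.093 and 0.127 m and z of spool in the frame of board between -0.004 and 0.004 m and x of edger in the frame of board between -0.02 and 0.02 m and z of edger in the frame of board between -0.004 and 0.004 m and angle between the x axis of edger and the x axis of board, either way round below 0.17 rad and ((y of stamp_block in the frame of board above 0 m and y of spool in the frame of board between 0.078 and 0.112 m and y of edger in the frame of board between -0.12 and -0.09 m) or (y of stamp_block in the frame of board below 0 m and y of spool in the frame of board between -0.112 and -0.078 m and y of edger in the frame of board between 0.09 and 0.12 m)) and angle between each of wide_tin, small_tin, anvil, spool, edger's own z axis and vertical below 0.1 rad and linear speed of each of wide_tin, small_tin, anvil, spool, edger below 0.02 m/s and contact force between each of wide_tin, small_tin, anvil, spool, edger and the fingers below 0.1 N); the robot touches nothing.
It fails at once if the brass buckle is shifted by more than 20 mm (distance of buckle from where it was at the start of the episode above 0.02 m).
It fails at once if the wax cake is shifted by more than 20 mm (distance of wax from where it was at the start of the episode above 0.02 m).
It also fails if it takes over 128 s, if anything falls off the work surface, if the arm or the gripper's body presses on something with over 40 N, if the wrist force passes 120 N, or if a joint passes its speed limit or range.

## Working session

There is one attempt and no reset: what is moved stays moved. The work goes in short steps, Python scripts to look and compute and a tool call to move; the robot and the scene stay as the last step left them, time stands still between calls to the robot, and variables do not carry over. Pictures are saved under pics/ and viewed, at most 14 in all, crops included, and the job is handed in when it is done.

Besides the shell and the picture viewer there is one more tool, called after "Emit:" as a command line: name --argument value ..., lists and objects as JSON in quotes. servo_tool: Moves the arm, as the interface text tells. Its arguments: {"type":"object","properties":{"increments":{"type":"array"},"newtons":{"type":"number"}},"required":["increments"]}

```bash
mkdir -p pics; cat > h.py <<'E'
import numpy as np, cv2
from station import ctrl
from scipy.spatial.transform import Rotation as R
def snap(n,f):
    o=ctrl.get_obs(); d=ctrl.get_image(n); cv2.imwrite('pics/'+f,d['img'][:,:,::-1]); 
    d['pos']=np.array(o['tool_pos']); d['rot']=np.array(o['tool_rot']); np.save('pics/'+f[:-4]+'.npy',d,allow_pickle=True); return d
def load(f): return np.load('pics/'+f+'.npy',allow_pickle=True).item()
def px(d,u,v,z):
    if 'rvec' in d and d.get('mount') is None:
        Rm=cv2.Rodrigues(np.array(d['rvec'],float))[0]; t=np.array(d['tvec']).ravel()
        r=Rm.T@np.array([(u-d['cx'])/d['fx'],(v-d['cy'])/d['fy'],1]); c=-Rm.T@t
    else:
        a=(u-d['cx'])/d['fx'];b=(v-d['cy'])/d['fy'];th=np.hypot(a,b)
        k=np.sin(th)/max(th,1e-9); rc=np.array([a*k,b*k,np.cos(th)])
        M=np.array(d['mount']);T=R.from_rotvec(d['rot']).as_matrix()
        r=T@M[:3,:3]@rc; c=T@M[:3,3]+d['pos']
    return c+r*(z-c[2])/r[2]
E
python3 - <<'E'
from h import *
print(ctrl.get_obs())
for n in('scene','side','wrist'):
    d=snap(n,n+'0.png'); print({k:np.round(v,3).tolist() if not isinstance(v,str) else v for k,v in d.items() if k!='img'})
E
```

```text
{'t': 0.0, 'q': array([ 1.09996722e+00,  5.33809260e-02,  1.61432669e+00, -4.84548798e-06,
        1.47604760e+00, -1.19012941e-01]), 'dq': array([ 1.04785959e-03, -2.32364066e-03,  8.92863187e-04, -7.83360413e-05,
       -4.48194267e-04,  2.23904032e-04]), 'effort': array([ 4.06597937e-04, -3.93671250e+01, -3.70182967e+01, -1.88840193e-05,
        7.09085914e-03, -1.53644470e-05]), 'tool_pos': array([0.21510682, 0.58616728, 0.24902856]), 'tool_rot': array([-0.54967567, -3.09249582,  0.00325185]), 'contact_force': array([-0.58707005, -0.30230788,  0.01464717]), 'wrist_torque': array([0.01724328, 0.03549662, 0.04656497]), 'grip_force': 0.0, 'opening': 0.08540781210647858}
{'fx': 376.902, 'fy': 376.902, 'cx': 319.369, 'cy': 193.321, 'rvec': [1.414, 2.269, -0.775], 'tvec': [0.251, -0.332, 1.484], 'pos': [0.215, 0.586, 0.249], 'rot': [-0.55, -3.092, 0.003]}
{'fx': 389.315, 'fy': 389.315, 'cx': 312.39, 'cy': 206.39, 'rvec': [2.139, -0.234, 0.117], 'tvec': [-0.506, 0.082, 0.967], 'pos': [0.215, 0.586, 0.249], 'rot': [-0.55, -3.093, 0.003]}
{'fx': 309.707, 'fy': 309.707, 'cx': 320.213, 'cy': 202.343, 'mount': [[0.0, -0.962, -0.273, 0.068], [1.0, 0.0, 0.0, 0.001], [0.0, -0.273, 0.962, -0.123], [0.0, 0.0, 0.0, 1.0]], 'pos': [0.215, 0.586, 0.249], 'rot': [-0.55, -3.093, 0.003]}
```

View pics/scene0.png

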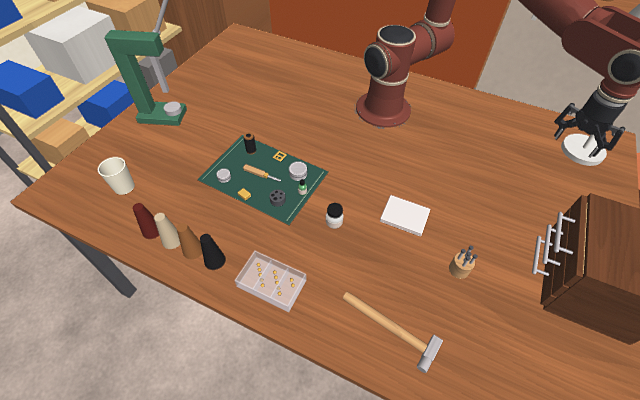

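View pics/wrist0.png

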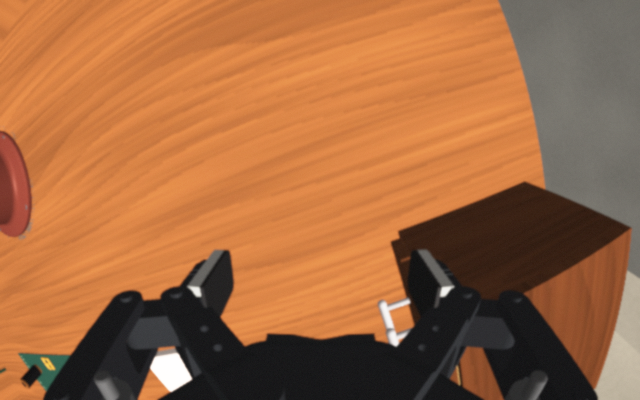

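The scene camera faces the robot. The board is at (405,215) on the robot's left, the stamp block at (463,262), the glue jar at (335,215) and the mat at about (263,178). The wrist view shows only the bench. Next I'll enlarge the mat and board.

```bash
python3 - <<'E'
from h import *
i=cv2.imread('pics/scene0.png')
cv2.imwrite('pics/c1.png',cv2.resize(i[125:231,190:340],None,fx=5.3,fy=5.3,interpolation=cv2.INTER_CUBIC))
cv2.imwrite('pics/c2.png',cv2.resize(i[185:285,320:490],None,fx=4.5,fy=4.5,interpolation=cv2.INTER_CUBIC))
E
```

```text
(no output)
```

View pics/c1.png

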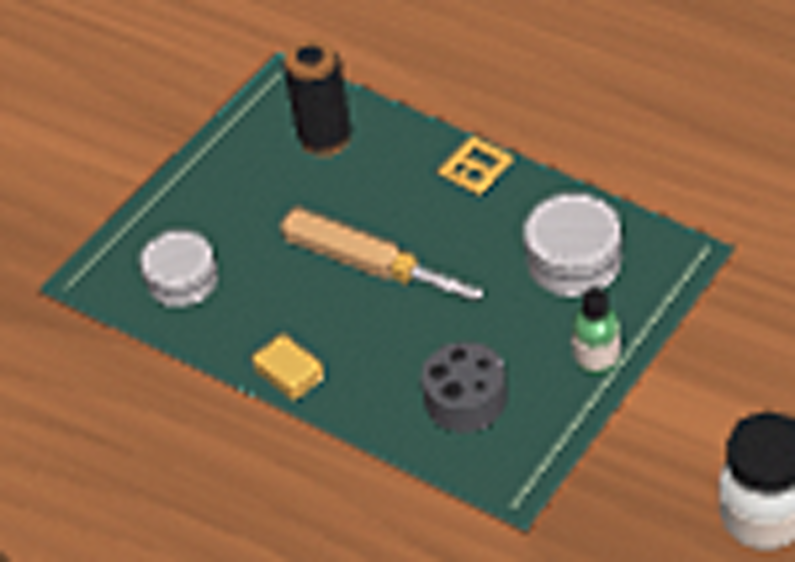

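View pics/c2.png

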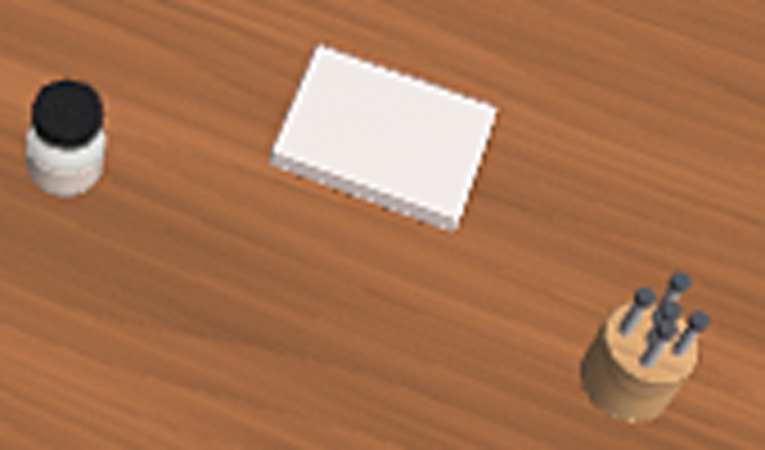

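View pics/side0.png

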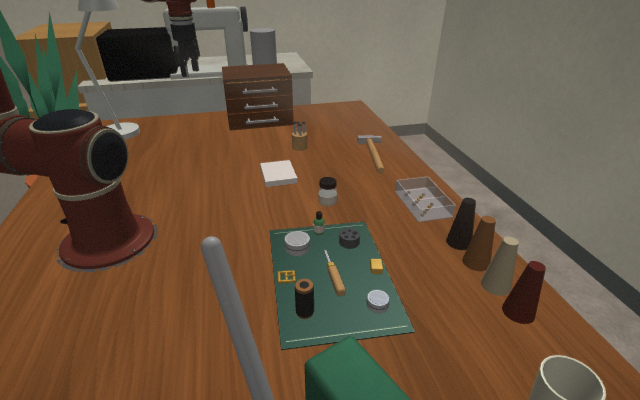

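The crops show, in c1: spool top (311,57), buckle (477,165), wide tin (573,232), bottle (597,340), anvil (464,372), wax (288,360), small tin (178,260), and the edger from (290,222) to (480,294). In c2 the board's top corners are (319,45), (497,107), (458,217) and (272,155).

```bash
python3 - <<'E'
from h import *
d=load('scene0'); s=load('side0')
c1=lambda x,y,z:px(d,(x+.5)/5.3-.5+190,(y+.5)/5.3-.5+125,z)
c2=lambda x,y,z:px(d,(x+.5)/4.5-.5+320,(y+.5)/4.5-.5+185,z)
C=np.array([c2(x,y,.02) for x,y in[(319,45),(497,107),(458,217),(272,155)]])
print(C.round(4),C.mean(0).round(4))
ex=(C[2]+C[3]-C[0]-C[1])[:2];ey=(C[1]+C[2]-C[0]-C[3])[:2]
print(np.linalg.norm(ex)/2,np.linalg.norm(ey)/2,np.arctan2(ex[1],ex[0]),np.arctan2(-ey[0],ey[1]))
for n,x,y,z in[('spool',311,57,.078),('wide',573,232,.033),('small',178,260,.025),('anvil',464,372,.029),('edgH',290,222,.012),('edgT',481,295,.012),('buckle',477,165,.009),('wax',288,358,.019),('bottle',600,362,.003),('cap',597,298,.05)]: print(n,c1(x,y,z).round(4))
for n,x,y,z in[('jar',68,105,.07),('stamp',653,345,.055)]: print(n,c2(x,y,z).round(4))
print('side')
for n,x,y,z in[('spool',305,286,.078),('wide',297,239,.033),('small',378,297,.025),('anvil',349,234,.029),('edgH',339,291,.012),('edgT',327,251,.012),('b1',262,164,.02),('b2',292,162,.02),('b3',298,182,.02),('b4',269,185,.02)]: print(n,px(s,x,y,z).round(4))
E
```

```text
[[0.41   0.1706 0.02  ]
 [0.4068 0.298  0.02  ]
 [0.505  0.2993 0.02  ]
 [0.5129 0.1733 0.02  ]] [0.4587 0.2353 0.02  ]
0.10055704099289518 0.12688271037060145 0.019953835493762975 0.04359311528390373
spool [ 0.43   -0.3373  0.078 ]
wide [ 0.4526 -0.1387  0.033 ]
small [ 0.5755 -0.3496  0.025 ]
anvil [ 0.5759 -0.1462  0.029 ]
edgH [ 0.509  -0.3133  0.012 ]
edgT [ 0.5078 -0.1746  0.012 ]
buckle [ 0.4099 -0.2333  0.009 ]
wax [ 0.6069 -0.2501  0.019 ]
bottle [ 0.5157 -0.0878  0.003 ]
cap [ 0.5059 -0.0937  0.05  ]
jar [0.57   0.0467 0.07  ]
stamp [0.5655 0.4289 0.055 ]
side
spool [ 0.4304 -0.342   0.078 ]
wide [ 0.4505 -0.1431  0.033 ]
small [ 0.5744 -0.3504  0.025 ]
anvil [ 0.5762 -0.1465  0.029 ]
edgH [ 0.5077 -0.3057  0.012 ]
edgT [ 0.5147 -0.1765  0.012 ]
b1 [0.4133 0.2863 0.02  ]
b2 [0.5106 0.2785 0.02  ]
b3 [0.5057 0.144  0.02  ]
b4 [0.419  0.1456 0.02  ]
```

Emit:
servo_tool --increments '[[[8.5,-4,-2.8,0,-4],[8.5,-8,-5.6,0,-8],[8.5,-12,-8.4,0,-12],[8.5,-16,-11.2,0,-16],[8.5,-20,-14,0,-20.2]]]'

```text
t: 0.65
tool_pos: [0.3554, 0.3846, 0.25]
tool_rot: [0.007, -3.142, 0.0]
contact_force: [0.2, 0.4, 0.3]
opening: 0.0852
grip_force: 0.0
```

Emit:
servo_tool --increments '[[[8.5,-2.5,-4,0,0],[8.5,-5,-8,0,0],[8.5,-7.5,-12,0,0],[8.5,-7.5,-15,0,0],[8.5,-7.5,-15,0,0]]]'

```text
t: 1.15
tool_pos: [0.4305, 0.2335, 0.2499]
tool_rot: [-0.006, -3.141, 0.002]
contact_force: [-0.2, 2.1, -0.4]
opening: 0.0852
grip_force: 0.0
```

```bash
python3 -c "
from h import *
snap('wrist','w1.png')"
```

```text
(no output)
```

View pics/w1.png

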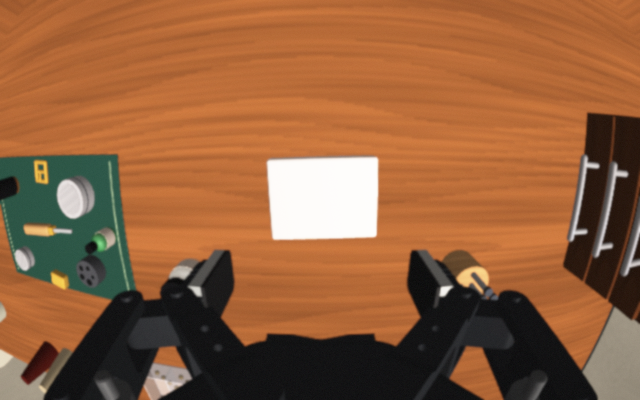

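The wrist view shows the board's top corners at (267,161), (378,157), (377,237) and (273,240). The mat is at the left.

```bash
python3 - <<'E'
from h import *
d=load('w1')
C=np.array([px(d,u,v,.02) for u,v in[(267,161),(378,157),(377,237),(273,240)]])
print(C.round(4),C.mean(0))
ex=(C[2]+C[3]-C[0]-C[1])[:2];ey=(C[1]+C[2]-C[0]-C[3])[:2]
print(np.linalg.norm(ex)/2,np.linalg.norm(ey)/2,np.arctan2(ex[1],ex[0]),np.arctan2(-ey[0],ey[1]))
for n,u,v,z in[('wide',75,197,.033),('anvil',91,271,.029)]: print(n,px(d,u,v,z).round(4))
E
```

```text
[[0.4131 0.1719 0.02  ]
 [0.4088 0.3005 0.02  ]
 [0.5081 0.3037 0.02  ]
 [0.5116 0.1745 0.02  ]] [0.46040867 0.23762886 0.02      ]
0.09894749188567656 0.12899399420974125 0.02970406043461882 0.03002595279537601
wide [ 0.4501 -0.1226  0.033 ]
anvil [ 0.5723 -0.13    0.029 ]
```

Emit:
servo_tool --increments '[[[8.5,-2,-4,0,0],[8.5,-4,-8,0,0],[8.5,-6,-12,0,0],[8.5,-8,-16,0,0],[8.5,-10,-20,0,0]]]'

```text
t: 1.7
tool_pos: [0.5308, 0.0362, 0.2502]
tool_rot: [-0.004, 3.141, 0.001]
contact_force: [0.8, 0.2, 0.3]
opening: 0.0852
grip_force: 0.0
```

Emit:
servo_tool --increments '[[[8.5,0,-4,2,0],[8.5,0,-8,4,0],[8.5,0,-12,6,0],[8.5,0,-15,8,0],[8.5,0,-17,10,0]]]'

```text
t: 2.2
tool_pos: [0.5306, -0.1343, 0.1494]
tool_rot: [-0.001, 3.141, 0.0]
contact_force: [-0.3, -0.4, -0.1]
opening: 0.0852
grip_force: 0.0
```

```bash
python3 -c "
from h import *
print(snap('wrist','w2.png')['pos'])"
```

```text
[ 0.53062102 -0.13430478  0.14937649]
```

View pics/w2.png

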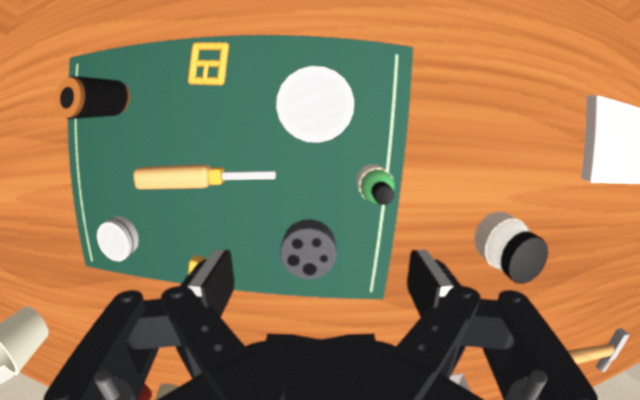

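Anvil face centre is at (309,255), wide tin (315,104), small tin (118,238), spool top (69,97), and the edger runs from (134,179) to (275,176).

```bash
python3 - <<'E'
from h import *
d=load('w2')
for n,u,v,z in[('wide',315,104,.033),('anvil',309,255,.029),('small',118,239,.025),('spool',69,97,.078),('eH',134,179,.012),('eT',275,176,.012),('bottle',370,175,.02),('buckle',209,64,.009)]: print(n,px(d,u,v,z).round(4))
E
```

```text
wide [ 0.4535 -0.1381  0.033 ]
anvil [ 0.5798 -0.1438  0.029 ]
small [ 0.5725 -0.3401  0.025 ]
spool [ 0.4319 -0.333   0.078 ]
eH [ 0.5137 -0.3158  0.012 ]
eT [ 0.5136 -0.1731  0.012 ]
bottle [ 0.5111 -0.0925  0.02  ]
buckle [ 0.4129 -0.2311  0.009 ]
```

Emit:
servo_tool --increments '[[[8.5,-4.7,-1.1,2,0],[8.5,-4.7,-1.1,6,0],[8.5,-4.7,-1.1,10,0],[8.5,-4.7,-1.1,12.5,0],[8.5,-4.7,-1.1,12.5,0]]]' --newtons 60

```text
t: 2.75
tool_pos: [0.5742, -0.1415, 0.0204]
tool_rot: [0.004, -3.133, -0.006]
contact_force: [-0.9, 0.7, -0.5]
opening: 0.0849
grip_force: 0.0
```

Emit:
servo_tool --increments '[[[3,0,0,0,0],[3,0,0,0,0],[3,0,0,0,0],[3,0,0,0,0],[3,0,0,0,0]]]' --newtons 60

```text
t: 3.25
tool_pos: [0.5795, -0.1451, 0.0285]
tool_rot: [-0.001, 3.136, -0.003]
contact_force: [0.6, 0.5, 5.9]
opening: 0.0476
grip_force: 63.0
```

```bash
python3 - <<'E'
from h import *
o=ctrl.get_obs(); print(o['t'],o['tool_pos'],o['contact_force'],o['grip_force'],o['opening'])
d=snap('wrist','w3.png'); cv2.imwrite('pics/w3c.png',cv2.resize(d['img'][150:330,190:450,::-1],None,fx=2.5,fy=2.5))
E
```

```text
3.25 [ 0.57953901 -0.14512816  0.02850062] [0.62148786 0.48569046 5.91360632] 63.03256273269653 0.04757583493104362
```

View pics/w3c.png

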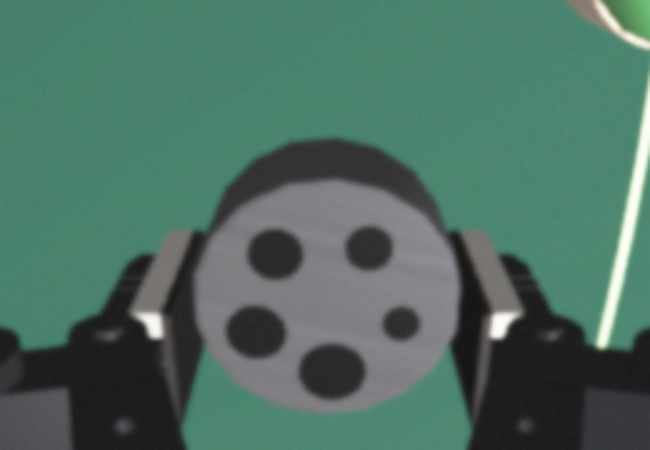

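The anvil is held between the pads, with its face centre at crop (327,295), which is full pixel (320.8,268).

```bash
python3 - <<'E'
from h import *
d=load('w3'); print(d['pos'],px(d,320.6,267.8,.029),px(d,320.6,267.8,.034))
E
```

```text
[ 0.57953901 -0.14512816  0.02850062] [ 0.57714421 -0.14475585  0.029     ] [ 0.5744568 -0.1447566  0.034    ]
```

Emit:
servo_tool --increments '[[[3,0,0,-2,0],[3,0,0,-5,0],[3,0,0,-9,0],[3,0,0,-12,0],[3,0,0,-12,0]]]'

```text
t: 3.8
tool_pos: [0.5804, -0.1456, 0.1516]
tool_rot: [-0.001, 3.131, -0.006]
contact_force: [0.7, -0.1, -2.4]
opening: 0.0478
grip_force: 62.9
```

Emit:
servo_tool --increments '[[[3,1,4,0,0],[3,2,8.5,0,0],[3,4,13,0,0],[3,6,17.5,0,0],[3,8,21,0,0]]]'

```text
t: 4.3
tool_pos: [0.4946, 0.0675, 0.143]
tool_rot: [0.002, -3.138, -0.001]
contact_force: [0.2, 1.4, -2.8]
opening: 0.0478
grip_force: 63.2
```

Emit:
servo_tool --increments '[[[3,1,4,0,0],[3,2,8.5,0,0],[3,3,13,0,0],[3,3.8,17.2,0,0],[3,3.8,17.2,0,0]]]'

```text
t: 4.8
tool_pos: [0.4563, 0.2411, 0.1433]
tool_rot: [0.01, -3.138, -0.002]
contact_force: [0.3, -0.5, -3.4]
opening: 0.048
grip_force: 63.5
```

```bash
python3 - <<'E'
from h import *
o=ctrl.get_obs(); print(o['t'],o['tool_pos'],R.from_rotvec(o['tool_rot']).as_matrix().round(3),o['contact_force'],o['grip_force'],o['opening'])
d=snap('wrist','w4.png')
E
```

```text
4.8 [0.45632767 0.24114333 0.14332782] [[-1.    -0.006 -0.003]
 [-0.006  1.     0.001]
 [ 0.003  0.001 -1.   ]] [ 0.30180461 -0.4801525  -3.40210407] 63.486424684524536 0.04797278831832623
```

View pics/w4.png

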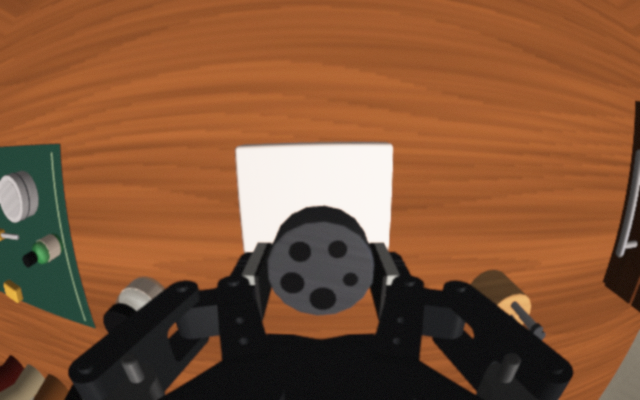

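The anvil is held above the board, whose near corners are at (236,148) and (392,145). I'll let the arm settle and then correct.

Emit:
servo_tool --increments '[[[3,0,0,4,0],[3,0,0,7,0],[3,0,0,7,0],[3,0,0,7,0],[3,0,0,7,0]]]'

```text
t: 5.35
tool_pos: [0.4604, 0.2373, 0.077]
tool_rot: [0.0, 3.139, 0.001]
contact_force: [0.0, 0.6, -3.0]
opening: 0.0479
grip_force: 63.4
```

```bash
python3 - <<'E'
from h import *
d=load('w4'); print(px(d,236,148,.02),px(d,392.5,145,.02))
E
```

```text
[0.41291765 0.17251396 0.02      ] [0.40991928 0.2996097  0.02      ]
```

Emit:
servo_tool --increments '[[[3,-0.3,0,1.5,0],[3,-0.3,0,2.5,0],[3,-0.3,0,2.5,0],[3,-0.3,0,2.5,0],[3,-0.3,0,2.5,0]]]'

```text
t: 5.85
tool_pos: [0.4622, 0.2376, 0.0505]
tool_rot: [-0.001, 3.141, 0.0]
contact_force: [1.1, 0.9, -2.6]
opening: 0.048
grip_force: 63.6
```

Emit:
servo_tool --increments '[[[3,0,0,0.3,0],[3,0,0,0.5,0],[3,0,0,0.6,0],[3,0,0,0.6,0]]]'

```text
t: 6.25
tool_pos: [0.4622, 0.2376, 0.0455]
tool_rot: [0.001, -3.141, 0.0]
contact_force: [-3.7, -1.4, 5.2]
opening: 0.048
grip_force: 64.5
```

Emit:
servo_tool --increments '[[[7,0,0,0,0],[7,0,0,0,0],[8,0,0,0,0],[8.5,0,0,-3,0],[8.5,0,0,-7,0]]]'

```text
t: 6.75
tool_pos: [0.46, 0.2367, 0.1124]
tool_rot: [0.001, -3.136, 0.003]
contact_force: [0.1, 0.4, 0.5]
opening: 0.0852
grip_force: 0.0
```

```bash
python3 - <<'E'
from h import *
o=ctrl.get_obs(); print(o['opening'],o['tool_pos'])
d=snap('wrist','w5.png')
E
```

```text
0.085240228367084 [0.45999398 0.23670336 0.11239666]
```

View pics/w5.png

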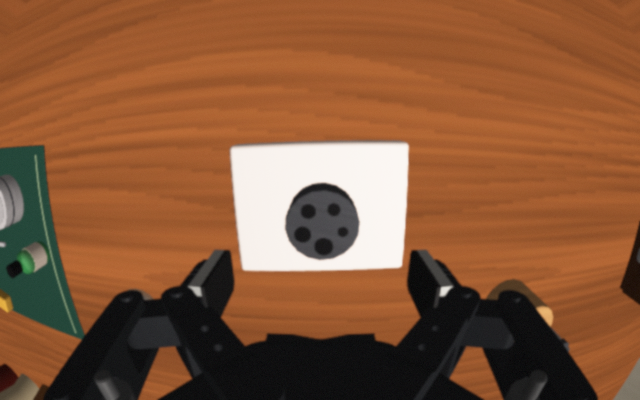

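The anvil is on the board, with its face centre at (322,224). The board corners are (231,147), (408,143), (403,266) and (242,270).

```bash
python3 - <<'E'
from h import *
d=load('w5')
C=np.array([px(d,u,v,.02) for u,v in[(231,147),(408,143),(403,267),(242,270)]])
m=C.mean(0);ex=(C[2]+C[3]-C[0]-C[1])[:2];ey=(C[1]+C[2]-C[0]-C[3])[:2]
print(m,np.linalg.norm(ex)/2,np.linalg.norm(ey)/2,np.arctan2(ex[1],ex[0]),np.arctan2(-ey[0],ey[1]))
print(px(d,322,224,.046))
E
```

```text
[0.45949582 0.2372641  0.02      ] 0.09752871248096058 0.12771449294884923 0.02524350393127323 0.022783818047245292
[0.46062172 0.23792888 0.046     ]
```

Emit:
servo_tool --increments '[[[8.5,0,-4,-1,0],[8.5,0,-8.5,-2,0],[8.5,0,-13,-3,0],[8.5,0,-17.5,-3,0],[8.5,0,-22,-3,0]]]' --newtons 40

```text
t: 7.3
tool_pos: [0.4625, 0.0157, 0.1452]
tool_rot: [-0.002, 3.139, -0.001]
contact_force: [0.0, 0.1, -0.0]
opening: 0.085
grip_force: 0.0
```

Emit:
servo_tool --increments '[[[8.5,1,-4,0,0],[8.5,1,-8.5,0,0],[8.5,1,-13,0,0],[8.5,1,-15.7,0,0],[8.5,1,-15.7,0,0]]]'

```text
t: 7.8
tool_pos: [0.4525, -0.1426, 0.1448]
tool_rot: [0.006, 3.14, -0.002]
contact_force: [0.7, 0.3, -0.5]
opening: 0.0853
grip_force: 0.0
```

Emit:
servo_tool --increments '[[[8.5,0,0.2,4,0],[8.5,0,0.2,8,0],[8.5,0,0.2,11,0],[8.5,0,0.2,12,0],[8.5,0,0.2,12,0]]]'

```text
t: 8.3
tool_pos: [0.4512, -0.1364, 0.0229]
tool_rot: [0.002, -3.139, -0.003]
contact_force: [0.4, -0.3, -0.5]
opening: 0.0851
grip_force: 0.0
```

Emit:
servo_tool --increments '[[[4,0,0,0,0],[4,0,0,0,0],[4,0,0,0,0],[4,0,0,0,0],[4,0,0,0,0]]]'

```text
t: 8.8
tool_pos: [0.4543, -0.1384, 0.0269]
tool_rot: [-0.001, 3.137, -0.003]
contact_force: [0.1, 1.6, 7.2]
opening: 0.0588
grip_force: 43.7
```

```bash
python3 - <<'E'
from h import *
d=snap('wrist','w6.png'); print(d['pos']); cv2.imwrite('pics/w6c.png',cv2.resize(d['img'][150:330,190:450,::-1],None,fx=2.5,fy=2.5))
E
```

```text
[ 0.45427249 -0.13835763  0.02685712]
```

View pics/w6c.png

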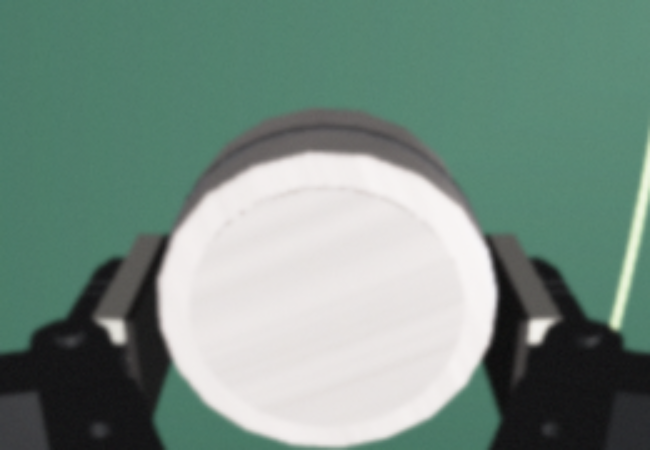

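The wide tin is gripped, with its lid centre at full pixel (321,269), about 5 mm robot-side of the TCP.

Emit:
servo_tool --increments '[[[4,0,0,-3,0],[4,0,0,-7,0],[4,0,0,-11,0],[4,0,2,-12,0],[4,-1,6,-12,0]]]'

```text
t: 9.35
tool_pos: [0.464, -0.0791, 0.1484]
tool_rot: [0.006, 3.134, -0.005]
contact_force: [1.7, 0.0, -1.3]
opening: 0.0588
grip_force: 43.9
```

Emit:
servo_tool --increments '[[[4,-1,4,0,0],[4,-3,8.5,0,0],[4,-5,13,0,0],[4,-7,17.5,0,0],[4,-9,21.5,0,0]]]'

```text
t: 9.85
tool_pos: [0.5525, 0.1399, 0.1448]
tool_rot: [-0.003, 3.141, 0.0]
contact_force: [0.8, -0.1, -0.4]
opening: 0.0587
grip_force: 43.9
```

Emit:
servo_tool --increments '[[[4,-1,4,0,0],[4,-2.2,8,0,0],[4,-2.2,10.2,1,0],[4,-2.2,10.2,3,0],[4,-2.2,10.2,5,0]]]'

```text
t: 10.35
tool_pos: [0.5743, 0.2408, 0.0945]
tool_rot: [-0.004, 3.14, 0.001]
contact_force: [-0.0, -0.1, -2.1]
opening: 0.0585
grip_force: 43.9
```

Emit:
servo_tool --increments '[[[4,0,0,3,0],[4,0,0,5,0],[4,0,0,6.3,0],[4,0,0,6.3,0],[4,0,0,6.3,0]]]'

```text
t: 10.85
tool_pos: [0.5745, 0.2396, 0.0321]
tool_rot: [-0.001, 3.141, 0.0]
contact_force: [-0.0, -0.1, -1.7]
opening: 0.0586
grip_force: 43.9
```

Emit:
servo_tool --increments '[[[4,0,0,0.3,0],[4,0,0,0.5,0],[4,0,0,0.7,0],[4,0,0,0.8,0],[4,0,0,0.8,0]]]'

```text
t: 11.35
tool_pos: [0.5742, 0.2396, 0.0239]
tool_rot: [-0.001, 3.141, 0.0]
contact_force: [-1.9, -1.1, 2.0]
opening: 0.0588
grip_force: 44.2
```

Emit:
servo_tool --increments '[[[7.5,0,0,0,0],[7.5,0,0,0,0],[8.5,0,0,-3,0],[8.5,0,0,-7.5,0],[8.5,0,0,-12,0]]]'

```text
t: 11.85
tool_pos: [0.5732, 0.2393, 0.1436]
tool_rot: [0.001, -3.14, 0.001]
contact_force: [0.6, -1.1, -0.2]
opening: 0.0853
grip_force: 0.0
```

```bash
cat >> h.py <<'E'
def tin(d,z,rad,near,tol=.04):
    """bright-grey blob (tin lid) centre nearest to a world guess"""
    i=d['img'].astype(int); m=((i.min(2)>120)&(i.max(2)-i.min(2)<25)).astype(np.uint8)
    m=cv2.morphologyEx(m,cv2.MORPH_OPEN,np.ones((3,3)))
    cs,_=cv2.findContours(m,cv2.RETR_EXTERNAL,cv2.CHAIN_APPROX_NONE); out=[]
    for c in cs:
        if cv2.contourArea(c)<60: continue
        P=np.array([px(d,u,v,z)[:2] for u,v in c[:,0]]); (cx,cy),r=cv2.minEnclosingCircle(P.astype(np.float32))
        if np.hypot(cx-near[0],cy-near[1])<tol: out.append((round(cx,4),round(cy,4),round(r,4)))
    return out
E
python3 - <<'E'
from h import *
d=snap('wrist','w7.png'); print(d['pos'],tin(d,.03,.03,(.57,.24)))
print(tin(load('w2'),.033,.03,(.4535,-.138)),tin(load('w2'),.025,.022,(.575,-.345)))
E
```

```text
[0.57323922 0.23929282 0.14356229] [(0.5721, 0.2399, 0.0295)]
[(0.4532, -0.1383, 0.0303)] [(0.5731, -0.3422, 0.0307)]
```

Emit:
servo_tool --increments '[[[8.5,0,-4,0,0],[8.5,0,-8.5,0,0],[8.5,0,-13.5,0,0],[8.5,0,-18.5,0,0],[8.5,0,-23.5,0,0]]]'

```text
t: 12.4
tool_pos: [0.574, 0.0027, 0.1434]
tool_rot: [-0.002, 3.141, -0.0]
contact_force: [-0.3, -1.0, -0.6]
opening: 0.0848
grip_force: 0.0
```

Emit:
servo_tool --increments '[[[8.5,0,-5,0,0],[8.5,0,-10,0,0],[8.5,0,-15,0,0],[8.5,0,-20,0,0],[8.5,0,-25,0,0]]]'

```text
t: 12.9
tool_pos: [0.5742, -0.2476, 0.1433]
tool_rot: [-0.001, 3.141, -0.0]
contact_force: [1.5, -0.7, 0.5]
opening: 0.0848
grip_force: 0.0
```

Emit:
servo_tool --increments '[[[8.5,0,-4,0,0],[8.5,0,-7,0,0],[8.5,0,-9.5,0,0],[8.5,0,-9.5,0,0],[8.5,0,-9.5,0,0]]]'

```text
t: 13.4
tool_pos: [0.5743, -0.3407, 0.1429]
tool_rot: [-0.0, -3.141, -0.001]
contact_force: [1.0, -0.3, -0.3]
opening: 0.0848
grip_force: 0.0
```

```bash
python3 - <<'E'
from h import *
d=snap('wrist','w8.png'); print(d['pos'],tin(d,.025,.022,(.575,-.345)))
E
```

```text
[ 0.57426264 -0.34065634  0.14292385] [(0.5756, -0.35, 0.0228)]
```

Emit:
servo_tool --increments '[[[8.5,-0.1,-0.9,3,0],[8.5,-0.1,-0.9,7,0],[8.5,-0.1,-0.9,10.5,0],[8.5,-0.1,-0.9,11.9,0],[8.5,-0.1,-0.9,11.9,0]]]' --newtons 30

```text
t: 13.95
tool_pos: [0.5739, -0.3471, 0.0214]
tool_rot: [0.003, -3.137, -0.006]
contact_force: [-0.1, 0.7, 0.7]
opening: 0.0852
grip_force: 0.0
```

Emit:
servo_tool --increments '[[[3,0,0,0,0],[3,0,0,0,0],[3,0,0,0,0],[3,0,0,0,0],[3,0,0,0,0]]]'

```text
t: 14.45
tool_pos: [0.5769, -0.3506, 0.0272]
tool_rot: [-0.001, 3.138, -0.004]
contact_force: [-0.2, 0.5, 6.7]
opening: 0.0426
grip_force: 30.8
```

```bash
python3 - <<'E'
from h import *
d=snap('wrist','w9.png'); print(d['pos'],tin(d,.025,.022,(.575,-.35)))
print(tin(load('w6'),.033,.03,(.45,-.14)))
E
```

```text
[ 0.57692708 -0.35056901  0.02716805] [(0.5822, -0.3202, 0.0039), (0.5823, -0.3805, 0.0037), (0.5748, -0.3504, 0.0231)]
[(0.4522, -0.1379, 0.0303)]
```

Emit:
servo_tool --increments '[[[3,0,0,-3,0],[3,0,0,-7,0],[3,0,0,-11,0],[3,0,3,-12,0],[3,0.1,7,-12,0]]]'

```text
t: 15.0
tool_pos: [0.5761, -0.2814, 0.149]
tool_rot: [0.003, 3.135, -0.007]
contact_force: [-0.1, 0.3, -0.7]
opening: 0.0427
grip_force: 30.9
```

Emit:
servo_tool --increments '[[[3,0,5,0,0],[3,0,10,0,0],[3,0,15,0,0],[3,0,20,0,0],[3,0,25,0,0]]]'

```text
t: 15.5
tool_pos: [0.5738, -0.0276, 0.1447]
tool_rot: [-0.0, 3.141, -0.0]
contact_force: [0.8, -0.1, -0.4]
opening: 0.0426
grip_force: 30.9
```

Emit:
servo_tool --increments '[[[3,0,5,0,0],[3,0,10,0,0],[3,0,15,0,0],[3,0.1,20,0,0],[3,0.1,24.5,0,0]]]'

```text
t: 16.0
tool_pos: [0.5725, 0.2178, 0.1446]
tool_rot: [-0.002, 3.141, 0.0]
contact_force: [0.5, -0.2, -0.7]
opening: 0.0428
grip_force: 30.9
```

Emit:
servo_tool --increments '[[[3,0,2.5,2,0],[3,0,2.5,5,0],[3,0,2.5,7.5,0],[3,0,2.5,7.5,0],[3,0,2.5,7.5,0]]]'

```text
t: 16.5
tool_pos: [0.5728, 0.2403, 0.0693]
tool_rot: [0.001, -3.141, 0.0]
contact_force: [0.2, 0.2, -0.3]
opening: 0.0425
grip_force: 30.9
```

Emit:
servo_tool --increments '[[[3,-0.1,0,1,0],[3,-0.1,0,1.3,0],[3,-0.1,0,1.5,0],[3,-0.1,0,1.6,0],[3,-0.1,0,1.6,0]]]'

```text
t: 17.0
tool_pos: [0.5744, 0.2405, 0.0542]
tool_rot: [-0.001, 3.141, -0.0]
contact_force: [-1.5, -0.5, 3.1]
opening: 0.0427
grip_force: 31.2
```

Emit:
servo_tool --increments '[[[6.5,0,0,0,0],[6.5,0,0,0,0],[8.5,0,0,-3,0],[8.5,0,0,-7,0],[8.5,0,0,-10,0]]]'

```text
t: 17.5
tool_pos: [0.5744, 0.2407, 0.1553]
tool_rot: [-0.001, 3.14, 0.001]
contact_force: [1.0, -0.3, 0.9]
opening: 0.0849
grip_force: 0.0
```

```bash
python3 - <<'E'
from h import *
d=snap('wrist','w10.png'); print(d['pos'],tin(d,.052,.022,(.57,.24)))
E
```

```text
[0.57440794 0.24072533 0.15529884] [(0.5667, 0.2402, 0.0271)]
```

View pics/w10.png

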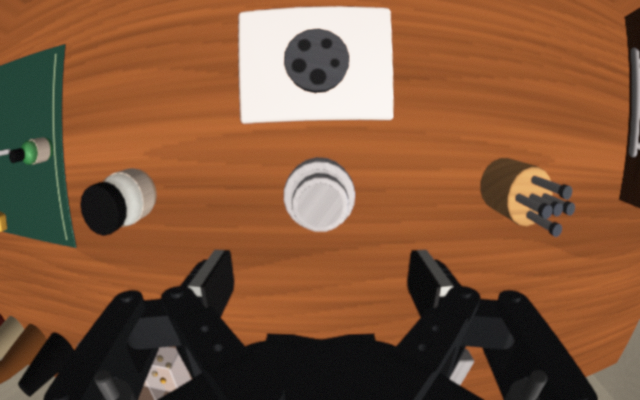

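The small tin stands on the wide one, with its lid at about (321,203). The stamp block top is at about (530,196) and the board's back corners are (243,123) and (393,119).

```bash
python3 - <<'E'
from h import *
d=load('w10'); print(px(d,321,203.5,.052),px(d,320,196,.03),px(d,530,196,.055),px(d,243,123,.02),px(d,393,119,.02))
E
```

```text
[0.57232678 0.24156842 0.052     ] [0.57222813 0.24080341 0.03      ] [0.56455834 0.42644984 0.055     ] [0.5111789  0.17595425 0.02      ] [0.50781397 0.30195488 0.02      ]
```

Emit:
servo_tool --increments '[[[8.5,0,-5,0,0],[8.5,1,-10,0,0],[8.5,2,-15,0,0],[8.5,3,-20,0,0],[8.5,4,-24,0,0]]]'

```text
t: 18.05
tool_pos: [0.5336, -0.0015, 0.1532]
tool_rot: [-0.001, 3.141, -0.0]
contact_force: [0.9, 0.4, 0.7]
opening: 0.085
grip_force: 0.0
```

Emit:
servo_tool --increments '[[[8.5,1,-4.5,0,0],[8.5,3,-9,0,0],[8.5,5,-13,0,0],[8.5,7,-17,0,0],[8.5,9,-21,0,0]]]'

```text
t: 18.55
tool_pos: [0.4433, -0.211, 0.1532]
tool_rot: [-0.001, 3.141, -0.001]
contact_force: [-0.3, -0.2, 0.1]
opening: 0.0853
grip_force: 0.0
```

Emit:
servo_tool --increments '[[[8.5,1,-4,0,0],[8.5,1.3,-8,0,0],[8.5,1.3,-12,0,0],[8.5,1.3,-12.8,0,0],[8.5,1.3,-12.8,0,0]]]'

```text
t: 19.05
tool_pos: [0.4312, -0.3385, 0.1531]
tool_rot: [-0.002, -3.142, -0.001]
contact_force: [-0.3, -0.1, -0.1]
opening: 0.0849
grip_force: 0.0
```

```bash
python3 - <<'E'
from h import *
d=snap('wrist','w11.png'); print(d['pos'])
h=cv2.cvtColor(d['img'],cv2.COLOR_RGB2HSV)
i=d['img']
cv2.imwrite('pics/w11c.png',cv2.resize(i[50:350,120:520,::-1],None,fx=2,fy=2))
E
```

```text
[ 0.4311934  -0.33850608  0.15305579]
```

View pics/w11c.png

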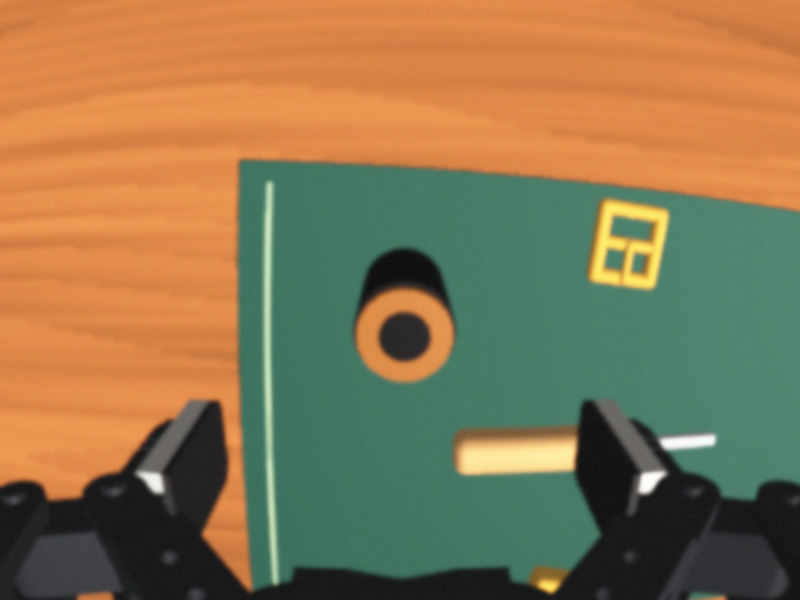

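```bash
python3 - <<'E'
from h import *
d=load('w11'); print(px(d,322.2,217.6,.078),px(d,347.5,276,.012),px(d,478,269.5,.012))
E
```

```text
[ 0.43072247 -0.33693379  0.078     ] [ 0.51326788 -0.31179384  0.012     ] [ 0.5131336  -0.17066152  0.012     ]
```

Emit:
servo_tool --increments '[[[8.5,0,0.1,3,0],[8.5,0,0.1,7,0],[8.5,0,0.1,9.5,0],[8.5,0,0.1,10,0],[8.5,0,0.1,10,0]]]'

```text
t: 19.6
tool_pos: [0.4312, -0.3349, 0.0526]
tool_rot: [0.004, -3.14, -0.003]
contact_force: [0.0, 0.1, -0.3]
opening: 0.0851
grip_force: 0.0
```

Emit:
servo_tool --increments '[[[2,0,0,0,0],[2,0,0,0,0],[2,0,0,0,0],[2,0,0,0,0],[2,0,0,0,0]]]'

```text
t: 20.1
tool_pos: [0.4321, -0.3373, 0.0548]
tool_rot: [-0.001, 3.14, -0.002]
contact_force: [-0.2, 0.2, 7.3]
opening: 0.0355
grip_force: 29.9
```

Emit:
servo_tool --increments '[[[2,0,0,0,0],[2,0,0,-3,0],[2,0,0,-7,0],[2,0,0,-11,0],[2,0,0,-11,0]]]'

```text
t: 20.6
tool_pos: [0.4341, -0.3394, 0.1704]
tool_rot: [-0.001, 3.133, -0.014]
contact_force: [0.6, -0.3, 0.1]
opening: 0.0354
grip_force: 30.3
```

Emit:
servo_tool --increments '[[[2,0,3,0,0],[2,-1,7,0,0],[2,-3,11.5,0,0],[2,-5,16,0,0],[2,-7,20,0,0]]]'

```text
t: 21.1
tool_pos: [0.501, -0.1344, 0.1621]
tool_rot: [0.001, -3.14, -0.001]
contact_force: [1.2, -0.5, -0.6]
opening: 0.0356
grip_force: 30.4
```

Emit:
servo_tool --increments '[[[2,-2,4.5,0,0],[2,-4,9,0,0],[2,-6,13.5,0,0],[2,-6.7,18,0,0],[2,-6.7,22,0,0]]]'

```text
t: 21.6
tool_pos: [0.5681, 0.0857, 0.162]
tool_rot: [0.002, -3.14, -0.0]
contact_force: [0.2, -0.1, -0.7]
opening: 0.0353
grip_force: 30.4
```

Emit:
servo_tool --increments '[[[2,0,5,0,0],[2,0,10,0,0],[2,0,15,0,0],[2,0,20,0,0],[2,0,23,0,0]]]'

```text
t: 22.1
tool_pos: [0.5667, 0.3166, 0.1618]
tool_rot: [0.005, -3.14, -0.0]
contact_force: [1.1, -0.3, -1.7]
opening: 0.0353
grip_force: 30.5
```

Emit:
servo_tool --increments '[[[2,0,2.2,2,0],[2,0,2.2,5,0],[2,0,2.2,8,0],[2,0,2.2,9.5,0],[2,0,2.2,9.5,0]]]'

```text
t: 22.6
tool_pos: [0.5653, 0.3342, 0.064]
tool_rot: [0.001, -3.135, 0.005]
contact_force: [-0.4, 0.3, -0.8]
opening: 0.0352
grip_force: 30.4
```

Emit:
servo_tool --increments '[[[2,0,0,0.5,0],[2,0,0,1,0],[2,0,0,1.4,0],[2,0,0,1.6,0],[2,0,0,1.6,0]]]'

```text
t: 23.1
tool_pos: [0.5679, 0.3355, 0.0524]
tool_rot: [-0.001, 3.142, 0.0]
contact_force: [0.5, 0.7, 0.3]
opening: 0.0353
grip_force: 30.4
```

Emit:
servo_tool --increments '[[[2,0,0,0.2,0],[2,0,0,0.2,0],[2,0,0,0.2,0]]]'

```text
t: 23.4
tool_pos: [0.5684, 0.3357, 0.0518]
tool_rot: [-0.001, 3.141, 0.0]
contact_force: [-2.7, -0.9, 6.3]
opening: 0.035
grip_force: 30.9
```

Emit:
servo_tool --increments '[[[5.5,0,0,0,0],[5.8,0,0,0,0],[5.8,0,0,-3,0],[5.8,0,0,-7.5,0],[5.8,0,0,-12,0]]]'

```text
t: 23.9
tool_pos: [0.5671, 0.3352, 0.1702]
tool_rot: [0.001, -3.139, 0.002]
contact_force: [0.9, 0.4, 0.2]
opening: 0.0582
grip_force: 0.0
```

```bash
python3 - <<'E'
from h import *
d=snap('wrist','w12.png'); print(d['pos'])
i=d['img']
cv2.imwrite('pics/w12.png',i[:,:,::-1])
E
```

```text
[0.56710415 0.33519461 0.17017861]
```

Emit:
servo_tool --increments '[[[6,0,-4,0,8],[6,0,-8.5,0,16],[6,0.5,-13,0,24],[6,1,-17.5,0,32],[6,1.5,-22,0,40]]]'

```text
t: 24.45
tool_pos: [0.5526, 0.1139, 0.17]
tool_rot: [1.081, 2.949, 0.0]
contact_force: [0.5, -0.9, 0.3]
opening: 0.0596
grip_force: 0.0
```

Emit:
servo_tool --increments '[[[6,-2.5,-3.6,0,8],[6,-5,-7.2,0,16],[6,-7.5,-10.8,0,24],[6,-10,-14.4,0,32],[6,-12.6,-18.1,0,40]]]'

```text
t: 24.95
tool_pos: [0.533, -0.1058, 0.1701]
tool_rot: [2.025, 2.401, 0.001]
contact_force: [0.5, 0.1, -0.0]
opening: 0.0598
grip_force: 0.0
```

Emit:
servo_tool --increments '[[[6,-4,-1.2,0,4],[6,-8,-2.4,0,8],[6,-12,-3.6,0,10],[6,-15.1,-4.7,2,10],[6,-15.1,-4.7,4,10]]]'

```text
t: 25.45
tool_pos: [0.5134, -0.2653, 0.1308]
tool_rot: [2.223, 2.215, -0.001]
contact_force: [-0.7, 1.4, -0.5]
opening: 0.0599
grip_force: 0.0
```

```bash
python3 - <<'E'
from h import *
d=snap('wrist','w13.png'); print(d['pos'],d['rot'])
E
```

```text
[ 0.51342129 -0.26525807  0.13077275] [ 2.22294559e+00  2.21465001e+00 -5.89187140e-04]
```

View pics/w13.png

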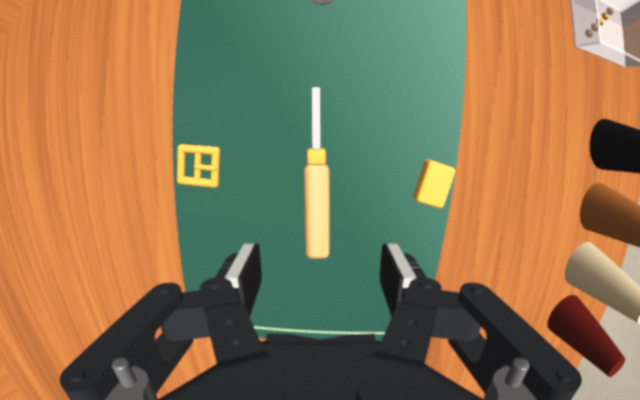

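The edger lies between the fingers, with its handle end at (317,258) and blade tip at (316,88).

```bash
python3 - <<'E'
from h import *
d=load('w13'); print(px(d,317.3,258,.015),px(d,316,88,.013),px(d,316.6,164,.02))
E
```

```text
[ 0.5128967  -0.31343177  0.015     ] [ 0.51266838 -0.17385129  0.013     ] [ 0.51290593 -0.23214946  0.02      ]
```

Emit:
servo_tool --increments '[[[6,0,0,4,0],[6,0,0,8,0],[6,0,0,10,0],[6,0,0,10.7,0],[6,0,0,10.7,0]]]' --newtons 40

```text
t: 26.0
tool_pos: [0.5131, -0.2603, 0.0225]
tool_rot: [-2.219, -2.222, 0.001]
contact_force: [-0.3, 0.5, 0.4]
opening: 0.0602
grip_force: 0.0
```

Emit:
servo_tool --increments '[[[0.5,0,0,0,0],[0.5,0,0,0,0],[0.5,0,0,0,0],[0.5,0,0,0,0],[0.5,0,0,0,0]]]'

```text
t: 26.5
tool_pos: [0.5148, -0.2619, 0.0253]
tool_rot: [2.218, 2.22, 0.001]
contact_force: [0.1, 0.8, 7.2]
opening: 0.0191
grip_force: 40.6
```

Emit:
servo_tool --increments '[[[0.5,0,0,0,0],[0.5,0,0,-3,0],[0.5,0,0,-7,0],[0.5,0,0,-11,0],[0.5,0,0,-11,0]]]'

```text
t: 27.0
tool_pos: [0.517, -0.2634, 0.1408]
tool_rot: [2.212, 2.213, 0.004]
contact_force: [-0.1, 0.5, -0.1]
opening: 0.0191
grip_force: 39.8
```

Emit:
servo_tool --increments '[[[0.5,4,0,0,-8],[0.5,8,0,0,-16],[0.5,12,0,0,-24],[0.5,16,0,0,-32],[0.5,20,0,0,-40]]]'

```text
t: 27.5
tool_pos: [0.5124, -0.0594, 0.1323]
tool_rot: [-1.318, -2.85, 0.0]
contact_force: [1.3, -0.1, -0.4]
opening: 0.0189
grip_force: 39.8
```

Emit:
servo_tool --increments '[[[0.5,2.5,1.6,0,-8],[0.5,5,3.2,0,-16],[0.5,7.5,4.8,0,-24],[0.5,10,6.4,0,-32],[0.5,12.8,8.1,0,-40]]]'

```text
t: 28.0
tool_pos: [0.4921, 0.0901, 0.1323]
tool_rot: [-0.264, -3.129, 0.0]
contact_force: [0.2, 0.6, -1.7]
opening: 0.0188
grip_force: 39.8
```

Emit:
servo_tool --increments '[[[0.5,1,2,0,-6],[0.5,2,4.2,0,-11.4],[0.5,2,4.2,0,-11.4],[0.5,2,4.2,0,-11.4],[0.5,2,4.2,0,-11.4]]]'

```text
t: 28.5
tool_pos: [0.4805, 0.1332, 0.1329]
tool_rot: [0.037, -3.141, 0.001]
contact_force: [0.2, 0.4, -0.7]
opening: 0.0191
grip_force: 39.8
```

```bash
python3 - <<'E'
from h import *
d=snap('wrist','w14.png'); T=R.from_rotvec(d['rot']).as_matrix(); print(d['pos'],np.degrees(np.arctan2(T[1,1],T[0,1])))
i=d['img'][:,:,:].astype(int)
m=((i.min(2)>150)&(i.max(2)-i.min(2)<40)).astype(np.uint8)
cs,_=cv2.findContours(m,0,2)
for c in cs:
    if cv2.contourArea(c)>1500:
        b=cv2.minAreaRect(c); print(b, [px(d,u,v,.02)[:2].round(4) for u,v in cv2.approxPolyDP(c,6,True)[:,0]])
E
```

```text
[0.4805048  0.13318714 0.13287805] 91.35421742221537
((440.1388854980469, 179.7855682373047), (140.5, 119.6640853881836), 2.1409013271331787) [array([0.4133, 0.1718]), array([0.5089, 0.1744]), array([0.5055, 0.2994]), array([0.4096, 0.295 ])]
```

Emit:
servo_tool --increments '[[[0.5,0,0,4,0],[0.5,0,0,8,0],[0.5,0,0,10,0],[0.5,0,0,10,0],[0.5,0,0,10,0]]]'

```text
t: 29.05
tool_pos: [0.4809, 0.1333, 0.0336]
tool_rot: [0.038, -3.141, 0.0]
contact_force: [0.2, 0.5, -0.3]
opening: 0.0191
grip_force: 39.7
```

Emit:
servo_tool --increments '[[[0.5,0,0,0.4,0],[0.5,0,0,0.7,0],[0.5,0,0,0.9,0],[0.5,0,0,0.9,0]]]'

```text
t: 29.45
tool_pos: [0.4806, 0.1339, 0.0245]
tool_rot: [-0.04, 3.141, 0.0]
contact_force: [-0.5, 0.5, -0.8]
opening: 0.0191
grip_force: 39.8
```

Emit:
servo_tool --increments '[[[0.5,0,0,0.2,0],[0.5,0,0,0.3,0],[0.5,0,0,0.3,0],[0.5,0,0,0.3,0]]]'

```text
t: 29.85
tool_pos: [0.4809, 0.134, 0.0223]
tool_rot: [-0.04, 3.141, -0.0]
contact_force: [-2.5, -0.4, 5.7]
opening: 0.0189
grip_force: 40.6
```

Contact with the bench. I'll release, rise and check.

Emit:
servo_tool --increments '[[[3.2,0,0,0,0],[3.2,0,0,0,0],[3.2,0,0,-3,0],[3.2,0,0,-7,0],[3.2,0,0,-12,0]]]'

```text
t: 30.35
tool_pos: [0.4787, 0.1337, 0.1403]
tool_rot: [0.039, -3.136, 0.001]
contact_force: [1.8, -0.4, 0.1]
opening: 0.032
grip_force: 0.0
```

Emit:
servo_tool --increments '[[[3.2,1,0,-4,0],[3.2,3,1,-8,0],[3.2,5,2,-12,0],[3.2,5,3,-12,0],[3.2,5,3,-12,0]]]'

```text
t: 30.85
tool_pos: [0.43, 0.1635, 0.2627]
tool_rot: [-0.042, 3.138, 0.001]
contact_force: [-0.2, 0.5, -0.3]
opening: 0.0322
grip_force: 0.0
```

```bash
python3 - <<'E'
from h import *
d=snap('wrist','w15.png'); o=ctrl.get_obs(); print(d['pos'],o['t'],o['grip_force'])
B=np.array([.460,.2372]); a=.025; Rb=np.array([[np.cos(a),np.sin(a)],[-np.sin(a),np.cos(a)]])
h=cv2.cvtColor(d['img'],cv2.COLOR_RGB2HSV); i=d['img'].astype(int)
# colour/dark blobs with board-frame position, in the region of interest
def blobs(m,z,name,amin=80):
    for c in cv2.findContours(m.astype(np.uint8),0,1)[0]:
        if cv2.contourArea(c)<amin: continue
        P=np.array([Rb@(px(d,u,v,z)[:2]-B) for u,v in c[:,0]]).astype(np.float32)
        (cx,cy),r=cv2.minEnclosingCircle(P)
        if abs(cx)<.2 and abs(cy)<.22: print(name,np.round([cx,cy,r],4),[np.round(x,3) for x in cv2.minAreaRect(P)])
gray=(i.max(2)-i.min(2)<30)
blobs(gray&(i.max(2)<110),.046,'dark@.046')
blobs(gray&(i.min(2)>120),.03,'light@.03')
blobs((h[...,0]>12)&(h[...,0]<24)&(h[...,2]>200)&(h[...,1]<150),.018,'handle')
E
```

```text
[0.43003628 0.16347245 0.26269892] 30.9 0.0
dark@.046 [0.1277 0.2144 0.0375] [array([0.127, 0.215]), array([0.067, 0.037]), np.float64(46.536)]
dark@.046 [-0.0009 -0.0033  0.025 ] [array([-0.001, -0.008]), array([0.035, 0.048]), np.float64(88.096)]
light@.03 [ 0.0941 -0.1919  0.026 ] [array([ 0.094, -0.191]), array([0.048, 0.025]), np.float64(84.951)]
light@.03 [-0.0038 -0.0029  0.0769] [array([-0.003, -0.003]), array([0.124, 0.097]), np.float64(89.724)]
light@.03 [-0.0471 -0.102   0.0213] [array([-0.047, -0.101]), array([0.004, 0.042]), np.float64(89.198)]
handle [0.1324 0.2168 0.0306] [array([0.131, 0.214]), array([0.053, 0.061]), np.float64(55.832)]
handle [ 0.1051 -0.1947  0.0234] [array([ 0.101, -0.194]), array([0.046, 0.019]), np.float64(76.566)]
handle [ 0.0306 -0.1031  0.0392] [array([ 0.031, -0.102]), array([0.018, 0.078]), np.float64(89.19)]
handle [ 0.0011 -0.      0.0802] [array([0., 0.]), array([0.1 , 0.13]), np.float64(0.005)]
```

```bash
python3 - <<'E'
from h import *
d=snap('scene','s2.png'); i=d['img'].astype(int)
Rm=cv2.Rodrigues(np.array(d['rvec'],float))[0]
def proj(p): c=Rm@np.array(p)+np.array(d['tvec']).ravel(); return d['fx']*c[0]/c[2]+d['cx'],d['fy']*c[1]/c[2]+d['cy']
for n,p in[('spool top',(.5676,.335,.075)),('spool mid',(.5676,.335,.04)),('small',(.572,.241,.052)),('wide',(.572,.24,.03))]:
    print(n,np.round(proj(p),1))
u,v=map(int,proj((.5676,.335,.04)))
m=(i.max(2)<60)[v-40:v+40,u-30:u+30].astype(np.uint8)
for c in cv2.findContours(m,0,1)[0]:
    if cv2.contourArea(c)>30: x,y,w,h=cv2.boundingRect(c); print('dark',x+u-30,y+v-40,w,h)
u,v=map(int,proj((.572,.24,.045)))
m=((i.min(2)>130)&(i.max(2)-i.min(2)<30))[v-25:v+25,u-25:u+25].astype(np.uint8)
for c in cv2.findContours(m,0,1)[0]:
    if cv2.contourArea(c)>20: x,y,w,h=cv2.boundingRect(c); print('light',x+u-25,y+v-25,w,h)
E
```

```text
spool top [432.2 244.6]
spool mid [429. 251.]
small [397.  237.1]
wide [395.4 241. ]
dark 421 244 16 18
light 385 231 21 24
light 380 213 41 23
```

```bash
python3 -c "
from station import ctrl
print(ctrl.finish_job())"
```

```text
the job is handed in; nothing more can be done
None
```

I've handed the job in, with the anvil, both tins, the spool and the edge tool in place and released. My last checks put each within about 4 mm of its target, except the spool and tin stack, checked only roughly; I don't have the verdict.

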